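# Ready the timing stand for an opened watch

## Task

This watch goes on the timing stand with its back off: first put its loose steel case back and its brass spacer ring in the open steel parts dish so they are not lost. Then pull the stand's sprung sliding jaw back by its thumb lug until the tail edge of the slide meets the white line round the barrel, and finish still holding it there, with the hand on the lug, so that I can set the watch in. Leave the opened watch on its cushion, the loupe and the screwdriver where they are.

Things in the scene. Friction and masses are not known exactly. Their poses are not given: they have to be found in the camera images.
- case_back_center (a point): steel screw-on case back lying flat, outer face up: a solid round disc 36 mm in diameter and 7.5 mm thick, about 30 g; the point is its centre, half-way up (3.75 mm above the bench). Its full 36 mm edge spans 2 to 6.5 mm above the bench; below that is a 33 mm neck
- spacer_mid (a point): brass movement spacer ring lying flat: outside diameter 33 mm, hole 25 mm, 7 mm thick, about 18 g; the point is its centre, half-way up (3.5 mm above the bench)
- dish: open round steel parts dish, loose, 250 g, standing on the bench: 92 mm across its rim, 80 mm across its foot, 30 mm high, walls 3 mm, floor 4 mm thick; origin at the centre of its underside
- stand: the timing tester's microphone stand, fixed; origin on the bench under the centre of its round foot (112 mm across). Black barrel, 44 mm thick, 156 mm long, lies along its y axis centred over the origin, top 97 mm high. Fixed jaw (metal post, 134 mm high) at its +y end; the grey sprung jaw slides to -y. Tester cabinet (190 mm wide, 120 high) centred at +190 x, +205 y
- jaw (a joint): travel of the sliding jaw along the stand's -y, in m: 0 where the spring holds it closed, 0.030 when the tail edge of the slide meets the line, 0.042 at the end stop. The spring pulls back with about 2.4 N when closed, 6 N at the line (120 N/m), with 0.3 N of friction, and shuts the jaw when it is let go
- jaw_lug (a point): middle of the top of the sliding jaw's thumb lug, 134 mm above the bench; moves with the jaw. The lug is an upright grey plate, 10 mm thick along the slide (stand's y), 26 mm wide (stand's x), 29 mm tall above the slide's flat top (105 mm high). On its +y side 41 mm of open slide up to the upright jaw plate (132 mm high); on its -y side 1 mm of slide, then the barrel
- stand_line (a point): point of the white line engraved round the barrel, on top of the barrel (97 mm above the bench); the tail (-y) edge of the slide must come to this line
- watch: opened wrist watch head without strap, 39 mm case, 9 mm thick, lying face down with its movement showing on a round black casing cushion (84 mm across, 22 mm high); origin under its centre. To be left alone
- loupe: black eyepiece loupe standing on the bench, 37 mm across, 32 mm high; origin at the centre of its underside. To be left alone
- screwdriver: small watchmaker's screwdriver lying along its x axis, 103 mm long, handle 9 mm thick; origin on the bench under its middle. To be left alone
There are look-alikes about, which are no part of the job. Leave any blue look-alike of the part that bears case_back_center alone.

How it is judged:
On the way, in this order (a step that is already met when the one before it is completed fails the run):
1. the case back and the spacer ring both lie in the parts dish, let go (horizontal distance between each of case_back_center, spacer_mid and dish below 0.038 m and z of case_back_center in the frame of dish between 0 and 0.027 m and z of spacer_mid in the frame of dish between 0 and 0.027 m and contact force between each of case_back, spacer and the fingers below 0.1 N and linear speed of each of case_back, spacer below 0.03 m/s and angle between dish's own z axis and vertical below 0.1 rad and height (world z) of dish below 0.006 m), for 0.2 s.
2. the sprung jaw is held by the fingers with its tail edge at the line (value of joint jaw between 0.026 and 0.034 m and velocity of joint jaw between -0.02 and 0.02 m/s and contact force between the fingers and jaw above 1 N), for 0.3 s.
At the end, for the whole second after the job is handed in: The jaw is held by the fingers (over 1 N), still, with its tail edge within 4 mm of the line (joint 0.026 to 0.034 m); case back and spacer ring lie at rest inside the upright dish (centres within 38 mm of its axis and below its rim) on the bench (all of step 1 and all of step 2); the arm keeps its last pose, push and grip.
It fails at once if the opened watch is shifted by more than 10 mm (distance of watch from where it was at the start of the episode above 0.01 m).
It fails at once if the loupe is shifted by more than 15 mm (distance of loupe from where it was at the start of the episode above 0.015 m).
It fails at once if the screwdriver is shifted by more than 15 mm (distance of screwdriver from where it was at the start of the episode above 0.015 m).
It also fails if it takes over 66 s, if anything falls off the work surface, if the arm or the gripper's body presses on something with over 40 N, if the wrist force passes 120 N, or if a joint passes its speed limit or range.

## Robot

A 6-joint arm with a two-finger parallel gripper is mounted at the origin on the work surface. World frame = base frame: x ahead of the robot, y to its left, z up, the work surface at z = 0. Lengths are in m, angles in rad, forces in N, time in s.
With the tool pointing down it reaches from about 0.25 to 0.775 m from the base axis. Payload 8.9 kg.
Tool frame: the origin (TCP) lies on the centre line of the jaws, within the pads' length; the fingertips stand 22 mm ahead of it and the grasp point (between the pads) lies 3 mm ahead of it (manip.tip_extent is the distance from the TCP to the fingertips, in m); z points along the fingers, y is the line along which they close (so a half turn about z gives the same grasp; the last joint's range is limited). The gripper opens to 85 mm and grips with 20 to 120 N. Pads are 22 mm wide; open, the fingers measure 114 mm over their backs; the gripper's body (76 mm by 85 mm) begins 54 mm behind the grasp point. The pads swing forward as they close: fully open they stand 13 mm farther back than shut.
Start: joints at [1.152, 0.291, -0.153, 1.127, 0, 1.431], TCP at [0.145, 0.505, 0.253] pointing down, gripper open.
Joint ranges: [-2.52, 2.52], [-0.91, 1.74], [-1.3, 1.37], [-1.96, 2.02], [-1.52, 1.47], [-3.14, 3.14]. Speed limits (rad/s): [2.22, 2.22, 2.79, 3.14, 3.14, 3.14].

## Interface

Orientations are given as a unit quaternion [w, x, y, z].
In Python, from station import state, camera, job, nets, manip gives the robot as it stands. The module is installed in compiled form; this text tells all that it offers.
- The arm moves only by the tool apply_moves, never from a script. Its argument "steps" is a list of rows, each an object of numbers: "claw": the finger opening in mm, from 0 to 85.4; "dx", "dy", "dz": the shift along the tool's x, y, z in mm; "spin": the turn about the tool's z in degrees. In form: [{"claw": .., "dx": .., "dy": .., "dz": .., "spin": ..}, ...]. A call has 1 to 20 rows; each row shifts and turns the commanded pose from where the row before left it, along the tool's axes as they then stand; what a row does not reach is not made up. A row lasts 1/12 s, in which the tool goes at most 41.7 mm and 7.16 degrees, less where a joint would pass 70% of its speed; a pose out of reach is approached as far as the arm can. A call with a gripper value outside its range is refused whole. The fingers move at their own pace and stop on an object; "grip_force" is the grip in N (left out, the last holds). Time passes only in rows, so rows that do not move let the fingers close. It gives the time, the measured TCP pose, the force, the opening and the grip force at its end, in the units of the state.
- state(): the state, without advancing time (a new reading comes with each control period).
- camera(name): name is "side" or "top"; returns a dict with "frame" (384x512x3 uint8, red, green, blue), "depth" (384x512 float32, m along the optical axis (not along the pixel's ray), 0 where there is no reading), "K" (3x3 intrinsics, pixels), "R" (3x3) and "t" (3): a world point X has camera coordinates R X + t. Camera axes: x right, y down, z forward; pixel columns grow to the right and rows downward; lengths in m; the calibration is good to about 2 mm. A picture is of the moment at which its call begins.
- job.finish_job(): hands the job in; it is judged then, once.
Trained networks look in a picture, given as the dict that the camera call returned (one of the last four; its "shot" number tells which), for a name from the list of things; names that differ only in an ending like _2 or _b are one class to them, and where a whole thing is asked for, a point or a joint stands for the part that bears it (a point fixed in the world has none). Each returns a list of dicts, best first, with "confidence" (0 to 1); they miss things now and then, are a little off and sometimes report something else, mostly with a low value. They report only what shows in the picture. A call takes as long as a camera call. They do not tell look-alikes from the thing itself.
- nets.regions_of(picture, thing): "region" (384x512 bool, what is visible of it) and "rect" ([centre column, centre row, width, height] in pixels, round what is visible of it).
- nets.landmark_of(picture, thing): "pixel" ([column, row] in pixels: a listed point, or the origin of a listed thing).
The state is a dict: "time_s": time; "joint_positions": joint angles; "qvel": joint speeds; "effort": joint torques, N m; "position": TCP position; "tcp_rot": TCP orientation; "force": force on the tool from outside, world axes, zero at the start; "wrist_torque": the same for the moment, N m; "gripper_width": finger opening in m; "grasp_force": force on a finger pad.
Only numpy, scipy, OpenCV 4.12 (cv2) and the standard library are available. Lean on these libraries where they do the work, as an engineer would, in place of code of your own. Each camera call takes 0.05 s, during which the arm holds its last target. There are 200 camera calls.

## Working session

There is one attempt and no reset: what is moved stays moved. The work goes in short steps, Python scripts to look and compute and a tool call to move; the robot and the scene stay as the last step left them, time stands still between calls to the robot, and variables do not carry over. Pictures are saved under pics/ and viewed, at most 10 in all, crops included, and the job is handed in when it is done.

Besides the shell and the picture viewer there is one more tool, called in YAML: its name, and indented under it one key for each argument. apply_moves: Moves the arm, as the interface text tells. Its arguments: {"type":"object","properties":{"steps":{"type":"array","items":{"type":"object","properties":{"claw":{"type":"number"},"dx":{"type":"number"},"dy":{"type":"number"},"dz":{"type":"number"},"spin":{"type":"number"}}}},"grip_force":{"type":"number"}},"required":["steps"]}

```bash
mkdir -p pics
cat > h.py <<'E'
import numpy as np, cv2
from station import state, camera, job, nets, manip
def px2w(p,u,v,z=None):
    K,R,t=p["K"],p["R"],p["t"]; d=R.T@np.linalg.inv(K)@np.array([u,v,1.0]); c=-R.T@t
    if z is None:
        z0=p["depth"][int(round(v)),int(round(u))]; return c+d*z0
    return c+d*(z-c[2])/d[2]
def save(p,n): cv2.imwrite("pics/"+n,p["frame"][:,:,::-1])
E
python3 - <<'E'
from h import *
s=state();print({k:np.round(v,3) for k,v in s.items()})
Z=dict(case_back_center=.00375,spacer_mid=.0035,dish=0,stand=0,jaw_lug=.134,stand_line=.097,watch=.0,loupe=0,screwdriver=0)
P={}
for n in("top","side"):
    p=camera(n);save(p,n+"0.png");P[n]=p
    print(n,-p["R"].T@p["t"])
    for k,z in Z.items():
        for l in nets.landmark_of(p,k)[:3]:
            print(k,round(l["confidence"],2),np.round(l["pixel"]),np.round(px2w(p,*l["pixel"],z),3))
E
python3 -c "
import cv2,numpy as np
cv2.imwrite('pics/b.png',np.vstack([cv2.imread('pics/%s0.png'%n) for n in('top','side')])[:, :])"
```

```text
{'time_s': np.float64(0.0), 'joint_positions': array([ 1.152,  0.291, -0.154,  1.127,  0.   ,  1.432]), 'qvel': array([-0.001,  0.   ,  0.   , -0.   , -0.   , -0.   ]), 'effort': array([ 3.0000e-03, -5.3714e+01,  3.3138e+01,  1.6000e-02, -0.0000e+00,
        0.0000e+00]), 'position': array([0.145, 0.504, 0.253]), 'tcp_rot': array([-0.   ,  0.139,  0.99 , -0.001]), 'force': array([ 0.611, -0.376,  0.143]), 'wrist_torque': array([ 0.021,  0.003, -0.037]), 'grasp_force': np.float64(0.0), 'gripper_width': np.float64(0.086)}
top [ 0.44171365 -0.07871913  1.43572119]
case_back_center 0.66 [261. 239.] [ 0.434 -0.115  0.004]
case_back_center 0.65 [262. 214.] [ 0.511 -0.119  0.004]
spacer_mid 0.4 [187. 242.] [0.423 0.111 0.004]
dish 0.88 [121. 220.] [0.487 0.316 0.   ]
stand 0.61 [208. 180.] [0.616 0.048 0.   ]
stand 0.24 [370. 164.] [ 0.67  -0.454  0.   ]
jaw_lug 0.75 [208. 176.] [0.609 0.036 0.134]
stand_line 0.62 [222. 175.] [ 0.619 -0.     0.097]
watch 0.68 [322. 227.] [ 0.471 -0.303  0.   ]
loupe 0.57 [306. 172.] [ 0.643 -0.256  0.   ]
loupe 0.34 [207. 181.] [0.612 0.051 0.   ]
screwdriver 0.71 [210. 183.] [0.607 0.043 0.   ]
screwdriver 0.65 [370. 164.] [ 0.668 -0.455  0.   ]
side [ 0.47146804 -0.85160184  0.60375298]
case_back_center 0.68 [201. 236.] [ 0.443 -0.12   0.004]
case_back_center 0.56 [232. 233.] [ 0.514 -0.116  0.004]
spacer_mid 0.48 [198. 188.] [0.433 0.086 0.003]
dish 0.98 [219. 153.] [0.496 0.301 0.   ]
stand 0.83 [262. 194.] [0.608 0.056 0.   ]
jaw_lug 0.93 [264. 153.] [0.603 0.039 0.134]
jaw_lug 0.16 [297. 282.] [ 0.603 -0.404  0.134]
stand_line 0.74 [270. 173.] [0.618 0.004 0.097]
stand_line 0.45 [219. 155.] [0.492 0.105 0.097]
watch 0.86 [211. 286.] [ 0.464 -0.277  0.   ]
watch 0.41 [200. 187.] [0.438 0.097 0.   ]
loupe 0.81 [299. 280.] [ 0.646 -0.27   0.   ]
loupe 0.43 [266. 154.] [0.65  0.287 0.   ]
loupe 0.28 [220. 154.] [0.499 0.292 0.   ]
screwdriver 0.48 [341. 362.] [ 0.679 -0.462  0.   ]
```

View pics/top0.png

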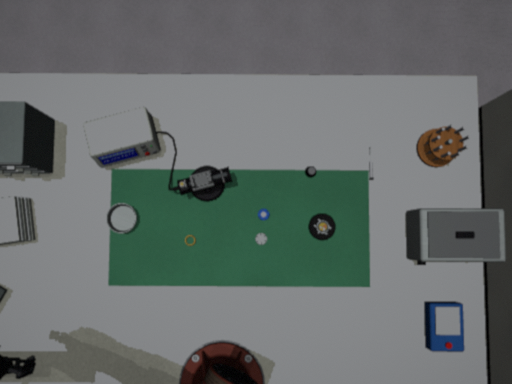

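View pics/side0.png

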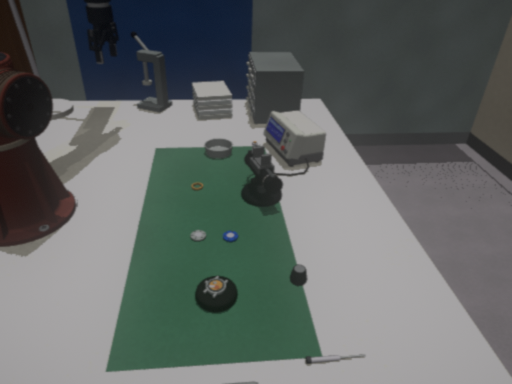

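The top view shows the steel case back at (261,239), the blue look-alike at (264,214), the brass ring at (190,240), the dish at (122,218) and the stand at (207,182). The side view agrees. Next I refine with segmentation and depth.

Run:
```python
from h import *
for n in("top","side"):
    p=camera(n); f=p["frame"].astype(int); d=p["depth"]
    v,u=np.mgrid[:384,:512]; ray=np.stack([u,v,np.ones_like(u)],-1)@np.linalg.inv(p["K"]).T
    W=(ray*d[...,None]-p["t"])@p["R"]
    g=f[...,1]-np.maximum(f[...,0],f[...,2])   # mat greenness
    for k,c,z in (("case",(.437,-.117),.006),("spacer",(.43,.098),.005),):
        m=(g<10)&(np.hypot(W[...,0]-c[0],W[...,1]-c[1])<.032)
        q=np.argwhere(m)[:,::-1]; print(n,k,m.sum(),q.mean(0),px2w(p,*((q.max(0)+q.min(0))/2),z),px2w(p,*q.mean(0),z),np.round(f[m].mean(0)))
    m=(np.hypot(W[...,0]-.49,W[...,1]-.31)<.065)&(W[...,2]>.02)&(W[...,2]<.04)
    A=W[m]; print(n,"dish",m.sum(),(A.max(0)+A.min(0))/2,A.min(0),A.max(0))
    m=(np.hypot(W[...,0]-.61,W[...,1]-.04)<.1)&(W[...,2]>.085)&(W[...,2]<.15)&(d>0)
    A=W[m]; r=cv2.minAreaRect(A[:,:2].astype(np.float32)); print(n,"barrel",m.sum(),r)
    H=A[A[:,2]>.12]; print("high",len(H)); 
    if n=="top": print(np.round(H[np.argsort(H[:,1])],3))
    a,b={"top":((160,150),(250,215)),"side":((225,125),(300,210))}[n]
    c=p["frame"][a[1]:b[1],a[0]:b[0],::-1]
    cv2.imwrite(f"pics/c_{n}.png",cv2.resize(c,None,fx=6 if n=="top" else 7,fy=6 if n=="top" else 7,interpolation=2))
```

```text
top case 110 [260.66363636 238.41818182] [ 0.43481125 -0.11464244  0.006     ] [ 0.43506443 -0.11514306  0.006     ] [120. 126. 125.]
top spacer 54 [190.         239.98148148] [0.42887154 0.10151692 0.005     ] [0.42892813 0.10151783 0.005     ] [94. 93. 52.]
top dish 148 [0.49580908 0.30975406 0.02862866] [0.45174875 0.26499562 0.0202914 ] [0.53986941 0.35451251 0.03696593]
top barrel 776 ((0.605275571346283, 0.053328290581703186), (0.04600214213132858, 0.15562818944454193), 15.736446380615234)
high 112
[[0.599 0.029 0.136]
 [0.601 0.029 0.137]
 [0.606 0.03  0.124]
 [0.602 0.032 0.133]
 [0.61  0.032 0.133]
 [0.599 0.032 0.131]
 [0.605 0.032 0.131]
 [0.608 0.032 0.131]
 [0.614 0.032 0.13 ]
 [0.598 0.033 0.121]
 [0.618 0.033 0.121]
 [0.613 0.034 0.138]
 [0.599 0.034 0.135]
 [0.618 0.034 0.137]
 [0.616 0.035 0.136]
 [0.605 0.035 0.134]
 [0.602 0.035 0.132]
 [0.622 0.035 0.134]
 [0.61  0.035 0.132]
 [0.597 0.035 0.129]
 [0.608 0.035 0.128]
 [0.598 0.037 0.137]
 [0.615 0.037 0.138]
 [0.602 0.037 0.135]
 [0.605 0.037 0.134]
 [0.607 0.037 0.134]
 [0.613 0.037 0.134]
 [0.621 0.038 0.134]
 [
[... 1578 characters left out ...]
93 0.113 0.133]
 [0.582 0.114 0.128]
 [0.596 0.114 0.129]
 [0.589 0.115 0.141]
 [0.584 0.116 0.131]
 [0.593 0.117 0.129]
 [0.588 0.117 0.128]
 [0.587 0.119 0.135]
 [0.591 0.12  0.128]]
side case 136 [197.875      235.08823529] [ 0.43567336 -0.11960928  0.006     ] [ 0.43538792 -0.1199155   0.006     ] [113. 118. 115.]
side spacer 66 [196.65151515 185.66666667] [0.42843798 0.09880208 0.005     ] [0.42887244 0.09790988 0.005     ] [91. 84. 57.]
side dish 152 [0.49624826 0.30793512 0.02567885] [0.45264578 0.25964142 0.02000217] [0.53985073 0.35622881 0.03135554]
side barrel 719 ((0.6043930649757385, 0.051678989082574844), (0.045340415090322495, 0.16043946146965027), 17.292394638061523)
high 156
```

View pics/c_top.png

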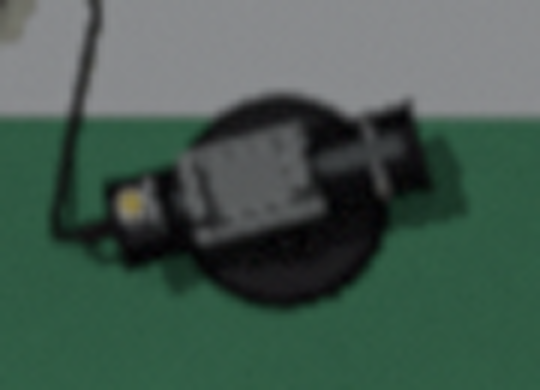

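View pics/c_side.png

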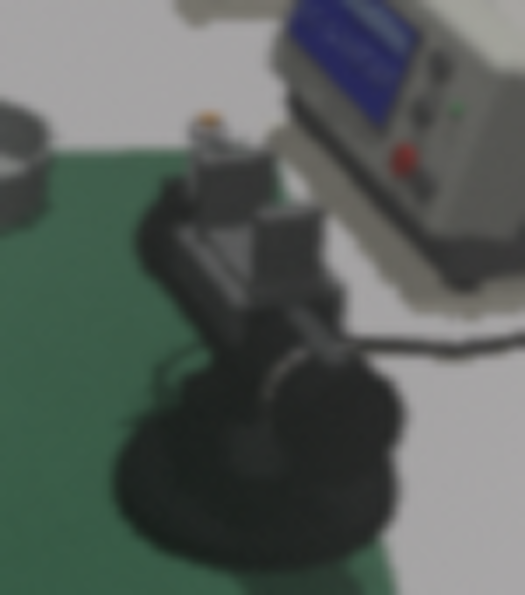

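The crops show the slide and lug. The stand's +y runs to the image left and slightly down, so its yaw is about 16°. The upright nearest the tail, at crop (175,190) to (300,130) in the top view, is the lug and jaw plate. The numbers put the lug at about (0.609, 0.036). Now I move above the spacer and align the tool with the world axes.

apply_moves:
  steps:
    - {"spin":-5.3,"claw":56}
    - {"spin":-5.3,"claw":56}
    - {"spin":-5.4,"claw":56}
    - {"dx":-19,"dy":-27,"claw":56}
    - {"dx":-19,"dy":-27,"claw":56}
    - {"dx":-19,"dy":-27,"claw":56}
    - {"dx":-19,"dy":-27,"claw":56}
    - {"dx":-19,"dy":-27,"claw":56}
    - {"dx":-19,"dy":-27,"claw":56}
    - {"dx":-19,"dy":-27,"claw":56}
    - {"dx":-19,"dy":-27,"claw":56}
    - {"dx":-19,"dy":-27,"claw":56}
    - {"dx":-19,"dy":-27,"claw":56}
    - {"dx":-19,"dy":-27,"claw":56}
    - {"dx":-19,"dy":-27,"claw":56}
    - {"dx":-19,"dy":-27,"claw":56}
    - {"dx":-19,"dy":-27,"claw":56}
    - {"dx":-18,"dy":-26,"claw":56}
    - {"claw":56}
  grip_force: 30

```text
$.steps[0]: bad value
```

Run:
```python
from h import *
s=state();print(s["time_s"],s["position"],s["tcp_rot"],s["gripper_width"],manip.tip_extent)
```

```text
1.1 [0.14499626 0.50459102 0.25330458] [2.41472805e-06 1.39428661e-01 9.90232118e-01 6.85672144e-06] 0.08549088806301151 0.022
```

apply_moves:
  steps:
    - {"claw":56,"dx":0,"dy":0,"dz":0,"spin":-5.3}
    - {"claw":56,"dx":0,"dy":0,"dz":0,"spin":-5.3}
    - {"claw":56,"dx":0,"dy":0,"dz":0,"spin":-5.4}
    - {"claw":56,"dx":-19,"dy":-27,"dz":0,"spin":0}
    - {"claw":56,"dx":-19,"dy":-27,"dz":0,"spin":0}
    - {"claw":56,"dx":-19,"dy":-27,"dz":0,"spin":0}
    - {"claw":56,"dx":-19,"dy":-27,"dz":0,"spin":0}
    - {"claw":56,"dx":-19,"dy":-27,"dz":0,"spin":0}
    - {"claw":56,"dx":-19,"dy":-27,"dz":0,"spin":0}
    - {"claw":56,"dx":-19,"dy":-27,"dz":0,"spin":0}
    - {"claw":56,"dx":-19,"dy":-27,"dz":0,"spin":0}
    - {"claw":56,"dx":-19,"dy":-27,"dz":0,"spin":0}
    - {"claw":56,"dx":-19,"dy":-27,"dz":0,"spin":0}
    - {"claw":56,"dx":-19,"dy":-27,"dz":0,"spin":0}
    - {"claw":56,"dx":-19,"dy":-27,"dz":0,"spin":0}
    - {"claw":56,"dx":-19,"dy":-27,"dz":0,"spin":0}
    - {"claw":56,"dx":-19,"dy":-27,"dz":0,"spin":0}
    - {"claw":56,"dx":-18,"dy":-26,"dz":0,"spin":0}
    - {"claw":56,"dx":0,"dy":0,"dz":0,"spin":0}
  grip_force: 30

```text
time_s: 2.68
position: [0.4317, 0.0967, 0.2534]
tcp_rot: [0.001, 0.002, 1.0, -0.001]
force: [-0.4, 0.7, 0.1]
gripper_width: 0.0561
grasp_force: 0.0
```

Run:
```python
from h import *
s=state();print(s["time_s"],s["position"],s["tcp_rot"],s["gripper_width"],manip.tip_extent)
```

```text
2.6833 [0.43174379 0.09671572 0.25339568] [ 1.01199184e-03  2.23606719e-03  9.99996749e-01 -6.91399658e-04] 0.05614407294068828 0.022
```

apply_moves:
  steps:
    - {"claw":46,"dx":3,"dy":3,"dz":38,"spin":0}
    - {"claw":46,"dx":0,"dy":0,"dz":38,"spin":0}
    - {"claw":46,"dx":0,"dy":0,"dz":38,"spin":0}
    - {"claw":46,"dx":0,"dy":0,"dz":38,"spin":0}
    - {"claw":46,"dx":0,"dy":0,"dz":38,"spin":0}
    - {"claw":46,"dx":0,"dy":0,"dz":20,"spin":0}
    - {"claw":46,"dx":0,"dy":0,"dz":15,"spin":0}
    - {"claw":46,"dx":0,"dy":0,"dz":4,"spin":0}
    - {"claw":46,"dx":0,"dy":0,"dz":0,"spin":0}
  grip_force: 30

```text
time_s: 3.43
position: [0.4249, 0.1035, 0.0236]
tcp_rot: [-0.001, 0.0, 1.0, -0.0]
force: [-0.3, 0.2, 1.0]
gripper_width: 0.0461
grasp_force: 0.0
```

Run:
```python
from h import *
p=camera("side");save(p,"s1.png")
c=p["frame"][140:230,150:260,::-1]
cv2.imwrite("pics/s1c.png",cv2.resize(c,None,fx=6,fy=6,interpolation=2))
```

```text
(no output)
```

View pics/s1c.png

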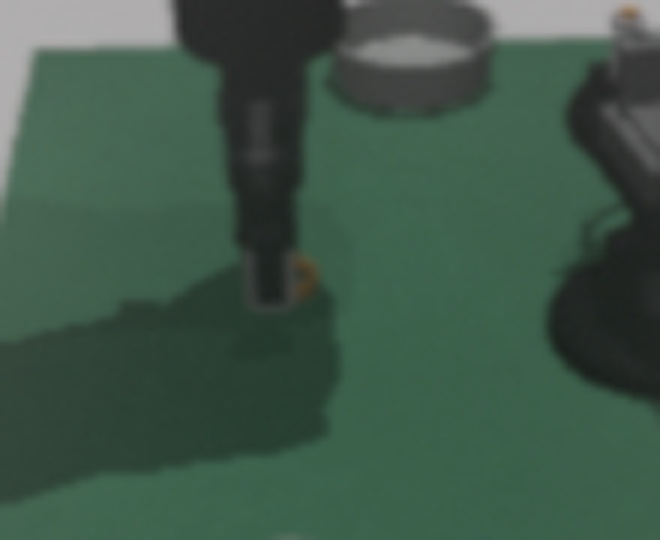

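The side crop shows the fingers straddling the ring, which stands out about 4 mm to the right (+x), as the pose readout also says. I correct by that and close.

apply_moves:
  steps:
    - {"claw":46,"dx":-4,"dy":-3,"dz":0,"spin":0}
    - {"claw":46,"dx":0,"dy":0,"dz":0,"spin":0}
    - {"claw":28,"dx":0,"dy":0,"dz":0.5,"spin":0}
    - {"claw":28,"dx":0,"dy":0,"dz":0,"spin":0}
    - {"claw":28,"dx":0,"dy":0,"dz":0,"spin":0}
    - {"claw":28,"dx":0,"dy":0,"dz":0,"spin":0}
    - {"claw":28,"dx":0,"dy":0,"dz":0,"spin":0}
    - {"claw":28,"dx":0,"dy":0,"dz":0,"spin":0}
  grip_force: 30

```text
time_s: 4.15
position: [0.431, 0.1004, 0.025]
tcp_rot: [0.001, 0.0, 1.0, -0.0]
force: [-1.3, -1.4, 10.6]
gripper_width: 0.0305
grasp_force: 28.8
```

apply_moves:
  steps:
    - {"claw":28,"dx":0,"dy":0,"dz":-15,"spin":0}
    - {"claw":28,"dx":0,"dy":0,"dz":-35,"spin":0}
    - {"claw":28,"dx":0,"dy":0,"dz":-35,"spin":0}
    - {"claw":28,"dx":0,"dy":0,"dz":0,"spin":0}
    - {"claw":28,"dx":0,"dy":0,"dz":0,"spin":0}

```text
time_s: 4.57
position: [0.4314, 0.1006, 0.1109]
tcp_rot: [0.002, 0.0, 1.0, 0.0]
force: [0.3, -0.2, -0.9]
gripper_width: 0.0301
grasp_force: 29.7
```

Run:
```python
from h import *
p=camera("side");save(p,"s2.png")
c=p["frame"][110:210,150:260,::-1]
cv2.imwrite("pics/s2c.png",cv2.resize(c,None,fx=6,fy=6,interpolation=2))
```

```text
(no output)
```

View pics/s2c.png

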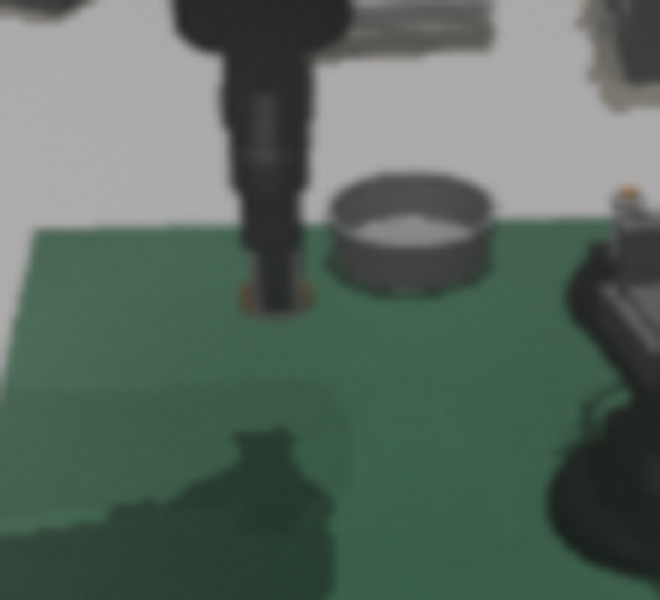

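The crop shows the ring held level between the fingertips at about (278,298). Next stop is the dish.

apply_moves:
  steps:
    - {"claw":28,"dx":-9,"dy":30,"dz":0,"spin":0}
    - {"claw":28,"dx":-9,"dy":30,"dz":0,"spin":0}
    - {"claw":28,"dx":-9,"dy":30,"dz":0,"spin":0}
    - {"claw":28,"dx":-9,"dy":30,"dz":0,"spin":0}
    - {"claw":28,"dx":-9,"dy":30,"dz":0,"spin":0}
    - {"claw":28,"dx":-9,"dy":30,"dz":0,"spin":0}
    - {"claw":28,"dx":-9,"dy":29,"dz":0,"spin":0}
    - {"claw":28,"dx":0,"dy":0,"dz":0,"spin":0}
    - {"claw":28,"dx":0,"dy":0,"dz":0,"spin":0}
    - {"claw":28,"dx":0,"dy":0,"dz":0,"spin":0}

```text
time_s: 5.45
position: [0.4917, 0.3087, 0.1073]
tcp_rot: [-0.001, 0.0, 1.0, -0.001]
force: [0.2, -0.4, -0.3]
gripper_width: 0.0302
grasp_force: 29.8
```

apply_moves:
  steps:
    - {"claw":28,"dx":-3,"dy":1,"dz":30,"spin":0}
    - {"claw":28,"dx":0,"dy":0,"dz":25,"spin":0}
    - {"claw":28,"dx":0,"dy":0,"dz":10,"spin":0}
    - {"claw":28,"dx":0,"dy":0,"dz":0,"spin":0}
    - {"claw":28,"dx":0,"dy":0,"dz":0,"spin":0}
    - {"claw":40,"dx":0,"dy":0,"dz":0,"spin":0}
    - {"claw":40,"dx":0,"dy":0,"dz":0,"spin":0}
    - {"claw":40,"dx":0,"dy":0,"dz":0,"spin":0}
    - {"claw":40,"dx":0,"dy":0,"dz":0,"spin":0}
    - {"claw":40,"dx":0,"dy":0,"dz":-30,"spin":0}
    - {"claw":40,"dx":0,"dy":0,"dz":-40,"spin":0}
    - {"claw":40,"dx":0,"dy":0,"dz":-40,"spin":0}
    - {"claw":40,"dx":0,"dy":0,"dz":-40,"spin":0}
    - {"claw":40,"dx":0,"dy":0,"dz":0,"spin":0}

```text
time_s: 6.62
position: [0.4993, 0.3122, 0.2023]
tcp_rot: [0.005, 0.0, 1.0, 0.003]
force: [2.0, 0.1, 0.6]
gripper_width: 0.0399
grasp_force: 0.0
```

apply_moves:
  steps:
    - {"claw":50,"dx":5,"dy":-33,"dz":0,"spin":0}
    - {"claw":50,"dx":5,"dy":-33,"dz":0,"spin":0}
    - {"claw":50,"dx":5,"dy":-33,"dz":0,"spin":0}
    - {"claw":50,"dx":5,"dy":-33,"dz":0,"spin":0}
    - {"claw":50,"dx":5,"dy":-33,"dz":0,"spin":0}
    - {"claw":50,"dx":5,"dy":-33,"dz":0,"spin":0}
    - {"claw":50,"dx":5,"dy":-33,"dz":0,"spin":0}
    - {"claw":50,"dx":5,"dy":-33,"dz":0,"spin":0}
    - {"claw":50,"dx":5,"dy":-33,"dz":0,"spin":0}
    - {"claw":50,"dx":5,"dy":-33,"dz":0,"spin":0}
    - {"claw":50,"dx":5,"dy":-33,"dz":0,"spin":0}
    - {"claw":50,"dx":5,"dy":-33,"dz":0,"spin":0}
    - {"claw":50,"dx":2,"dy":-33,"dz":0,"spin":0}
    - {"claw":50,"dx":0,"dy":0,"dz":0,"spin":0}
    - {"claw":50,"dx":0,"dy":0,"dz":0,"spin":0}
    - {"claw":50,"dx":0,"dy":0,"dz":0,"spin":0}
    - {"claw":50,"dx":0,"dy":0,"dz":0,"spin":0}

```text
time_s: 8.03
position: [0.4336, -0.1177, 0.1939]
tcp_rot: [0.0, -0.0, 1.0, 0.0]
force: [0.4, 0.8, -0.1]
gripper_width: 0.0499
grasp_force: 0.0
```

Run:
```python
from h import *
for n in("top","side"):
    p=camera(n);save(p,n+"3.png")
    for l in nets.landmark_of(p,"spacer_mid")[:2]+nets.landmark_of(p,"dish")[:1]+nets.landmark_of(p,"case_back_center"): print(n,round(l["confidence"],2),l["pixel"],px2w(p,*l["pixel"],.006))
s=state();print(s["position"])
a=cv2.imread("pics/top3.png")[190:250,90:290];b=cv2.imread("pics/side3.png")[130:190,100:300]
cv2.imwrite("pics/d3.png",cv2.resize(np.vstack([a,b,]),None,fx=4,fy=4,interpolation=2))
```

```text
top 0.59 [121.9, 220.9] [0.48606449 0.31156667 0.006     ]
top 0.61 [124.3, 220.6] [0.48703255 0.304219   0.006     ]
side 0.42 [221.1, 153.7] [0.50323486 0.28343852 0.006     ]
side 0.64 [219.3, 154.5] [0.49734904 0.27825116 0.006     ]
side 0.69 [200.3, 235.0] [ 0.44101111 -0.11992829  0.006     ]
side 0.45 [219.9, 151.0] [0.50000792 0.30221424 0.006     ]
side 0.44 [229.8, 234.9] [ 0.50971076 -0.12366628  0.006     ]
[ 0.43367968 -0.11825853  0.19380885]
```

View pics/d3.png

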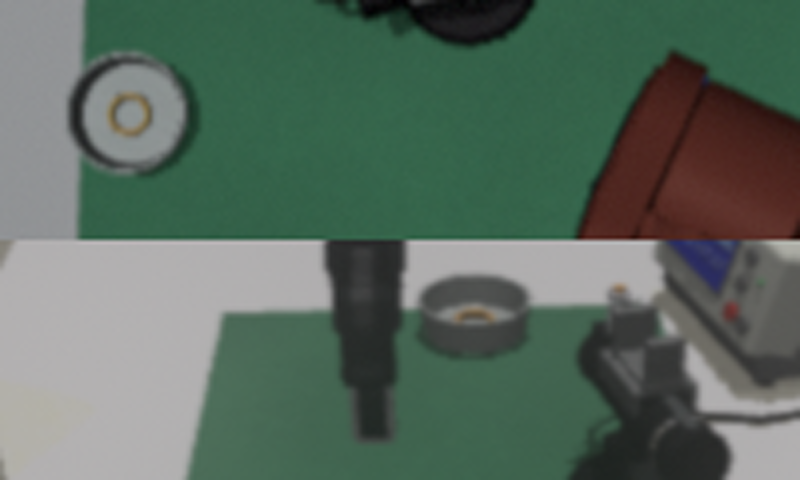

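The crops show the brass ring centred in the upright dish, with the gripper now above the case back. I descend.

apply_moves:
  steps:
    - {"claw":50,"dx":-1,"dy":1,"dz":35,"spin":0}
    - {"claw":50,"dx":0,"dy":0,"dz":35,"spin":0}
    - {"claw":50,"dx":0,"dy":0,"dz":35,"spin":0}
    - {"claw":50,"dx":0,"dy":0,"dz":30,"spin":0}
    - {"claw":50,"dx":0,"dy":0,"dz":18,"spin":0}
    - {"claw":50,"dx":0,"dy":0,"dz":0,"spin":0}
    - {"claw":50,"dx":0,"dy":0,"dz":0,"spin":0}
    - {"claw":50,"dx":0,"dy":0,"dz":0,"spin":0}

```text
time_s: 9.1
position: [0.4354, -0.1179, 0.0419]
tcp_rot: [0.001, 0.0, 1.0, -0.0]
force: [0.0, -0.3, 0.4]
gripper_width: 0.0498
grasp_force: 0.0
```

apply_moves:
  steps:
    - {"claw":50,"dx":0,"dy":0,"dz":10,"spin":0}
    - {"claw":50,"dx":0,"dy":0,"dz":7,"spin":0}
    - {"claw":50,"dx":0,"dy":0,"dz":0,"spin":0}
    - {"claw":30,"dx":0,"dy":0,"dz":0,"spin":0}
    - {"claw":30,"dx":0,"dy":0,"dz":0,"spin":0}
    - {"claw":30,"dx":0,"dy":0,"dz":0,"spin":0}
    - {"claw":30,"dx":0,"dy":0,"dz":0,"spin":0}
    - {"claw":30,"dx":0,"dy":0,"dz":0,"spin":0}
    - {"claw":30,"dx":0,"dy":0,"dz":0,"spin":0}

```text
time_s: 9.85
position: [0.4349, -0.1177, 0.0247]
tcp_rot: [0.0, 0.0, 1.0, -0.0]
force: [-2.2, 0.6, 5.8]
gripper_width: 0.0331
grasp_force: 29.2
```

apply_moves:
  steps:
    - {"claw":30,"dx":0,"dy":0,"dz":-15,"spin":0}
    - {"claw":30,"dx":0,"dy":0,"dz":-35,"spin":0}
    - {"claw":30,"dx":0,"dy":0,"dz":-35,"spin":0}
    - {"claw":30,"dx":-4.7,"dy":33,"dz":0,"spin":0}
    - {"claw":30,"dx":-4.7,"dy":33,"dz":0,"spin":0}
    - {"claw":30,"dx":-4.7,"dy":33,"dz":0,"spin":0}
    - {"claw":30,"dx":-4.7,"dy":33,"dz":0,"spin":0}
    - {"claw":30,"dx":-4.7,"dy":33,"dz":0,"spin":0}
    - {"claw":30,"dx":-4.7,"dy":33,"dz":0,"spin":0}
    - {"claw":30,"dx":-4.7,"dy":33,"dz":0,"spin":0}
    - {"claw":30,"dx":-4.7,"dy":33,"dz":0,"spin":0}
    - {"claw":30,"dx":-4.7,"dy":33,"dz":0,"spin":0}
    - {"claw":30,"dx":-4.7,"dy":33,"dz":0,"spin":0}
    - {"claw":30,"dx":-4.7,"dy":33,"dz":0,"spin":0}
    - {"claw":30,"dx":-4.7,"dy":33,"dz":0,"spin":0}
    - {"claw":30,"dx":-4.6,"dy":31,"dz":0,"spin":0}
    - {"claw":30,"dx":0,"dy":0,"dz":0,"spin":0}
    - {"claw":30,"dx":0,"dy":0,"dz":0,"spin":0}
    - {"claw":30,"dx":0,"dy":0,"dz":0,"spin":0}
    - {"claw":30,"dx":0,"dy":0,"dz":0,"spin":0}

```text
time_s: 11.52
position: [0.4957, 0.3084, 0.109]
tcp_rot: [-0.0, 0.001, 1.0, -0.0]
force: [-0.7, -0.5, 0.3]
gripper_width: 0.0332
grasp_force: 30.0
```

apply_moves:
  steps:
    - {"claw":30,"dx":0,"dy":1,"dz":30,"spin":0}
    - {"claw":30,"dx":0,"dy":0,"dz":22,"spin":0}
    - {"claw":30,"dx":0,"dy":0,"dz":10,"spin":0}
    - {"claw":30,"dx":0,"dy":0,"dz":0,"spin":0}
    - {"claw":30,"dx":0,"dy":0,"dz":0,"spin":0}
    - {"claw":42,"dx":0,"dy":0,"dz":0,"spin":0}
    - {"claw":42,"dx":0,"dy":0,"dz":0,"spin":0}
    - {"claw":42,"dx":0,"dy":0,"dz":0,"spin":0}
    - {"claw":42,"dx":0,"dy":0,"dz":0,"spin":0}
    - {"claw":42,"dx":0,"dy":0,"dz":-30,"spin":0}
    - {"claw":42,"dx":0,"dy":0,"dz":-40,"spin":0}
    - {"claw":42,"dx":0,"dy":0,"dz":-40,"spin":0}
    - {"claw":42,"dx":0,"dy":0,"dz":-40,"spin":0}
    - {"claw":42,"dx":0,"dy":0,"dz":-40,"spin":0}
    - {"claw":40,"dx":0,"dy":0,"dz":0,"spin":-5.5}
    - {"claw":40,"dx":0,"dy":0,"dz":0,"spin":-5.5}
    - {"claw":40,"dx":0,"dy":0,"dz":0,"spin":-5.5}
    - {"claw":40,"dx":0,"dy":0,"dz":0,"spin":0}
    - {"claw":40,"dx":0,"dy":0,"dz":0,"spin":0}

```text
time_s: 13.1
position: [0.4958, 0.3104, 0.237]
tcp_rot: [0.0, -0.142, 0.99, 0.0]
force: [0.4, -1.3, -0.1]
gripper_width: 0.0399
grasp_force: 0.0
```

Run:
```python
from h import *
p=camera("side");save(p,"side4.png");q=camera("top");save(q,"top4.png")
for c in (q,p):
    v,u=np.mgrid[:384,:512]; ray=np.stack([u,v,np.ones_like(u)],-1)@np.linalg.inv(c["K"]).T
    W=(ray*c["depth"][...,None]-c["t"])@c["R"]
    # stand frame coordinates, yaw 16.2
    a=np.radians(16.2); o=np.array([.605,.0525]); ex=np.array([np.cos(a),np.sin(a)]); ey=np.array([-np.sin(a),np.cos(a)])
    d=W[...,:2]-o; X=d@ex; Y=d@ey
    m=(np.abs(X)<.03)&(np.abs(Y)<.09)&(W[...,2]>.127)&(W[...,2]<.14)
    print(np.histogram(Y[m],bins=np.arange(-.04,.09,.004)), "lugX",[np.round(f(X[m&(Y<.0)]),4) for f in(np.min,np.mean,np.max)], "lugY",[np.round(f(Y[m&(Y<.0)]),4) for f in(np.min,np.mean,np.max)])
    L=W[m&(Y<0)][:,:2]; print("lug",L.mean(0)); J=W[m&(Y>.02)&(Y<.05)][:,:2]; print("plate",J.mean(0))
    m2=(W[...,2]>.085)&(np.abs(X)<.04)&(np.abs(Y)<.11)&(W[...,2]<.15)
    print(cv2.minAreaRect(W[m2][:,:2].astype(np.float32)))
a=cv2.imread("pics/side4.png")[100:200,170:320];b=cv2.imread("pics/top4.png")[150:250,90:240]
cv2.imwrite("pics/d4.png",cv2.resize(np.vstack([a,b,]),None,fx=3,fy=3,interpolation=2))
```

```text
(array([ 0,  0,  0,  0,  8, 13, 13,  0,  0,  0,  0,  0,  0,  0,  0,  0,  0,
       11, 16,  5,  0,  0,  2,  6,  6,  8,  5,  2,  0,  0,  0,  0]), array([-4.00000000e-02, -3.60000000e-02, -3.20000000e-02, -2.80000000e-02,
       -2.40000000e-02, -2.00000000e-02, -1.60000000e-02, -1.20000000e-02,
       -8.00000000e-03, -4.00000000e-03, -3.46944695e-17,  4.00000000e-03,
        8.00000000e-03,  1.20000000e-02,  1.60000000e-02,  2.00000000e-02,
        2.40000000e-02,  2.80000000e-02,  3.20000000e-02,  3.60000000e-02,
        4.00000000e-02,  4.40000000e-02,  4.80000000e-02,  5.20000000e-02,
        5.60000000e-02,  6.00000000e-02,  6.40000000e-02,  6.80000000e-02,
        7.20000000e-02,  7.60000000e-02,  8.00000000e-02,  8.40000000e-02,
        8.80000000e-02])) lugX [np.float64(-0.0132), np.float64(-0.0004), np.float64(0.0125)] lugY [np.float64(-0.0219), np.float64(-0.0173), np.float64(-0.0125)]
lug [0.60946478 0.03576187]
plate [0.59560712 0.08433426]
((0.6049293875694275, 0.05342867597937584), (0.04532454162836075, 0.15616346895694733), 15.12555980682373)
(array([ 0,  0,  0,  8, 18,
[... 346 characters left out ...]
     8.00000000e-03,  1.20000000e-02,  1.60000000e-02,  2.00000000e-02,
        2.40000000e-02,  2.80000000e-02,  3.20000000e-02,  3.60000000e-02,
        4.00000000e-02,  4.40000000e-02,  4.80000000e-02,  5.20000000e-02,
        5.60000000e-02,  6.00000000e-02,  6.40000000e-02,  6.80000000e-02,
        7.20000000e-02,  7.60000000e-02,  8.00000000e-02,  8.40000000e-02,
        8.80000000e-02])) lugX [np.float64(-0.0139), np.float64(-0.0021), np.float64(0.0124)] lugY [np.float64(-0.0262), np.float64(-0.0212), np.float64(-0.0134)]
lug [0.6089342  0.03151767]
plate [0.59505949 0.08202364]
((0.6043952107429504, 0.05180573835968971), (0.04610157757997513, 0.16046808660030365), 14.800533294677734)
```

View pics/d4.png

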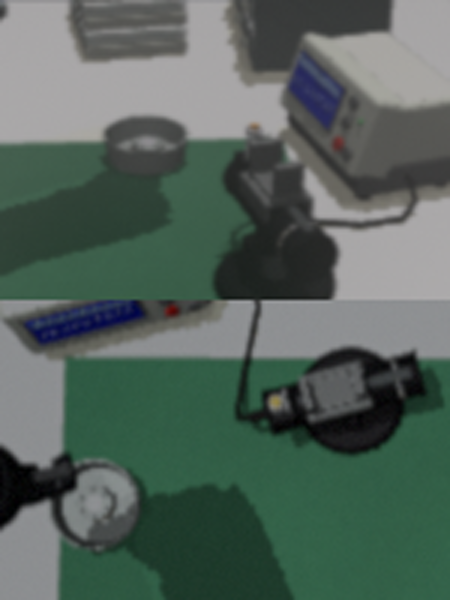

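The crops show the case back lying over the ring in the dish, and the stand untouched. The lug is at about (0.609, 0.035), with the stand's yaw about 16°. I go above the lug.

apply_moves:
  steps:
    - {"claw":40,"dx":-3.5,"dy":-33,"dz":0,"spin":0}
    - {"claw":40,"dx":-3.5,"dy":-33,"dz":0,"spin":0}
    - {"claw":40,"dx":-3.5,"dy":-33,"dz":0,"spin":0}
    - {"claw":40,"dx":-3.5,"dy":-33,"dz":0,"spin":0}
    - {"claw":40,"dx":-3.5,"dy":-33,"dz":0,"spin":0}
    - {"claw":40,"dx":-3.5,"dy":-33,"dz":0,"spin":0}
    - {"claw":40,"dx":-3.5,"dy":-33,"dz":0,"spin":0}
    - {"claw":40,"dx":-3.5,"dy":-33,"dz":0,"spin":0}
    - {"claw":40,"dx":-3,"dy":-32,"dz":0,"spin":0}
    - {"claw":40,"dx":0,"dy":0,"dz":0,"spin":0}
    - {"claw":40,"dx":0,"dy":0,"dz":0,"spin":0}
    - {"claw":40,"dx":0,"dy":0,"dz":0,"spin":0}
    - {"claw":40,"dx":0,"dy":0,"dz":0,"spin":0}
    - {"claw":40,"dx":0,"dy":0,"dz":0,"spin":0}

```text
time_s: 14.37
position: [0.6091, 0.0365, 0.2369]
tcp_rot: [-0.0, -0.144, 0.99, 0.0]
force: [1.7, -0.1, -0.5]
gripper_width: 0.0397
grasp_force: 0.0
```

apply_moves:
  steps:
    - {"claw":40,"dx":0,"dy":-1,"dz":25,"spin":0}
    - {"claw":40,"dx":0,"dy":0,"dz":25,"spin":0}
    - {"claw":40,"dx":0,"dy":0,"dz":25,"spin":0}
    - {"claw":40,"dx":0,"dy":0,"dz":15,"spin":0}
    - {"claw":40,"dx":0,"dy":0,"dz":10,"spin":0}
    - {"claw":40,"dx":0,"dy":0,"dz":0,"spin":0}
    - {"claw":40,"dx":0,"dy":0,"dz":0,"spin":0}

```text
time_s: 14.95
position: [0.6098, 0.0349, 0.1372]
tcp_rot: [-0.0, -0.144, 0.99, 0.0]
force: [-0.1, 1.1, 0.5]
gripper_width: 0.0403
grasp_force: 0.0
```

apply_moves:
  steps:
    - {"claw":5,"dx":0,"dy":0,"dz":0,"spin":0}
    - {"claw":5,"dx":0,"dy":0,"dz":0,"spin":0}
    - {"claw":5,"dx":0,"dy":0,"dz":0,"spin":0}
    - {"claw":5,"dx":0,"dy":0,"dz":0,"spin":0}
    - {"claw":5,"dx":0,"dy":0,"dz":0,"spin":0}
    - {"claw":5,"dx":0,"dy":0,"dz":0,"spin":0}
    - {"claw":5,"dx":0,"dy":0,"dz":0,"spin":0}
    - {"claw":5,"dx":0,"dy":0,"dz":0,"spin":0}
  grip_force: 30

```text
time_s: 15.62
position: [0.6105, 0.0346, 0.1381]
tcp_rot: [0.001, -0.143, 0.99, 0.0]
force: [-0.5, 2.3, 6.9]
gripper_width: 0.0093
grasp_force: 31.4
```

apply_moves:
  steps:
    - {"claw":5,"dx":0,"dy":-2,"dz":0,"spin":0}
    - {"claw":5,"dx":0,"dy":-3,"dz":0,"spin":0}
    - {"claw":5,"dx":0,"dy":-3,"dz":0,"spin":0}
    - {"claw":5,"dx":0,"dy":-3,"dz":0,"spin":0}
    - {"claw":5,"dx":0,"dy":-3,"dz":0,"spin":0}
    - {"claw":5,"dx":0,"dy":-3,"dz":0,"spin":0}
    - {"claw":5,"dx":0,"dy":-3,"dz":0,"spin":0}
    - {"claw":5,"dx":0,"dy":-3,"dz":0,"spin":0}
    - {"claw":5,"dx":0,"dy":-3,"dz":0,"spin":0}
    - {"claw":5,"dx":0,"dy":-3,"dz":0,"spin":0}
    - {"claw":5,"dx":0,"dy":0,"dz":0,"spin":0}
    - {"claw":5,"dx":0,"dy":0,"dz":0,"spin":0}
    - {"claw":5,"dx":0,"dy":0,"dz":0,"spin":0}
    - {"claw":5,"dx":0,"dy":0,"dz":0,"spin":0}
    - {"claw":5,"dx":0,"dy":0,"dz":0,"spin":0}
    - {"claw":5,"dx":0,"dy":0,"dz":0,"spin":0}

```text
time_s: 16.95
position: [0.6181, 0.0074, 0.1381]
tcp_rot: [0.001, -0.143, 0.99, 0.001]
force: [-3.9, 4.7, 8.9]
gripper_width: 0.009
grasp_force: 31.8
```

Run:
```python
from h import *
F=[];Q=[]
a=np.radians(16); ey=np.array([-np.sin(a),np.cos(a)])
for i in range(10):
    p=camera("side" if i<8 else "top"); s=state(); F.append(s["force"]); Q.append(s["position"])
    if i in(7,8):
        save(p,p and f"e{i}.png")
        for k,z in(("jaw_lug",.134),("stand_line",.097)):
            for l in nets.landmark_of(p,k)[:2]: w=px2w(p,*l["pixel"],z);print(i,k,round(l["confidence"],2),l["pixel"],w,(w[:2]-[.605,.0525])@ey)
        v,u=np.mgrid[:384,:512]; ray=np.stack([u,v,np.ones_like(u)],-1)@np.linalg.inv(p["K"]).T
        W=(ray*p["depth"][...,None]-p["t"])@p["R"]; d=W[...,:2]-[.605,.0525]; Y=d@ey; X=d@[np.cos(a),np.sin(a)]
        m=(np.abs(X)<.013)&(Y>-.06)&(Y<.06)&(W[...,2]>.127)&(W[...,2]<.136); print(np.histogram(Y[m],bins=np.arange(-.06,.06,.004))[0])
F=np.array(F);print(np.std(F,0),F.mean(0),F.mean(0)[:2]@ey,np.mean(Q,0),(np.mean(Q,0)[:2]-[.605,.0525])@ey)
c=cv2.imread("pics/e7.png")[120:205,220:310];cv2.imwrite("pics/e7c.png",cv2.resize(c,None,fx=7,fy=7,interpolation=2))
```

```text
7 jaw_lug 0.72 [269.1, 160.8] [ 0.61215217 -0.00163411  0.134     ] -0.054008450671076076
7 stand_line 0.73 [269.7, 171.3] [0.61736314 0.01066768 0.097     ] -0.04361955063498038
[ 8  3  3  0  5  2  0  0  0  0  0  0  0  0  5 14  1  0  0  0  0  0  0  0
  0  0  0  5  6]
8 stand_line 0.56 [224.0, 176.0] [ 0.61524914 -0.00569364  0.097     ] -0.058764367446196675
[0 0 0 0 0 0 0 0 0 0 0 0 0 0 0 0 0 0 0 0 0 0 0 0 0 0 0 0 0]
[0.53088132 0.54890928 0.34856589] [-3.72920634  4.8574645   8.91727243] 5.697203143925003 [0.61809277 0.0074047  0.13811806] -0.046957242232059576
```

View pics/e7c.png

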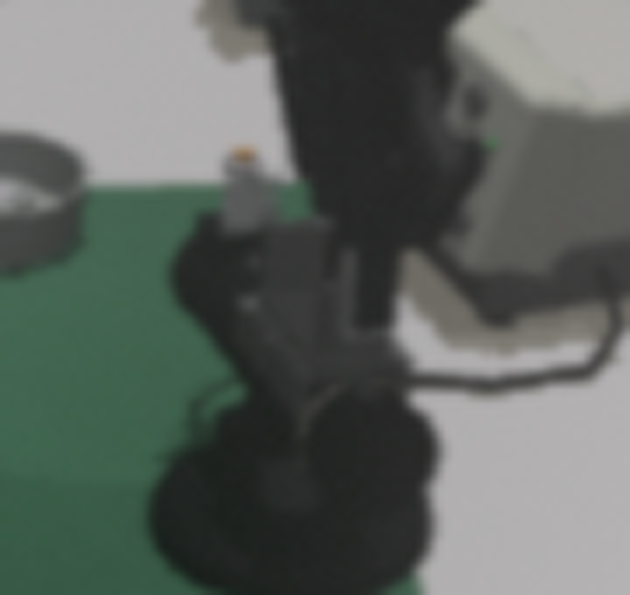

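The crop shows the slide's tail edge close to the line at about (310,400), with the fingers on the lug. TCP travel, force and plate depth all give 27.5 to 29.5 mm, so I pull a touch more and hold.

apply_moves:
  steps:
    - {"claw":5,"dx":0,"dy":-1.5,"dz":0,"spin":0}
    - {"claw":5,"dx":0,"dy":0,"dz":0,"spin":0}
    - {"claw":5,"dx":0,"dy":0,"dz":0,"spin":0}
    - {"claw":5,"dx":0,"dy":0,"dz":0,"spin":0}
    - {"claw":5,"dx":0,"dy":0,"dz":0,"spin":0}
    - {"claw":5,"dx":0,"dy":0,"dz":0,"spin":0}
    - {"claw":5,"dx":0,"dy":0,"dz":0,"spin":0}
    - {"claw":5,"dx":0,"dy":0,"dz":0,"spin":0}

```text
time_s: 18.32
position: [0.6185, 0.006, 0.1381]
tcp_rot: [0.001, -0.143, 0.99, 0.001]
force: [-3.5, 5.1, 9.5]
gripper_width: 0.0093
grasp_force: 31.8
```

Run:
```python
from h import *
s=state();print(s["time_s"],s["position"],s["force"],s["grasp_force"],np.abs(s["qvel"]).max())
print(job.finish_job())
```

```text
18.3167 [0.6184661  0.00600495 0.13811932] [-3.50686263  5.12086731  9.52361446] 31.83710664510727 0.0015964477507215704
the job is handed in; nothing more can be done
None
```

The job is handed in: the case back and spacer ring are in the dish, and the fingers are still holding the jaw by its lug about 30 mm back (estimated, about 2 mm either way), with its tail edge at the line; no verdict came back.

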